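# Lock the funnel holder onto the brass ball post

### The job

Mount the loose grey funnel holder on the post with the brass ball: with its red handle still raised, lower its socket over the brass ball until it sits flat on the post's plate, then press the red handle fully down to lock it and let go. Leave the post with the black ball free.

Things in the scene. Friction and masses are not known exactly. Their poses are not given: they have to be found in the camera images.
- coupler_grip (a point): Loose grey funnel holder (0.35 kg, flat underside): centre of its waist, where to grip: 30 mm wide (y), 34 mm tall, 46 mm free along x; 25 mm above the underside. x points level to its steel funnel ring (60 mm across, centre 59 mm ahead), z up. From 24 mm behind this point (-x) stands the socket head, 58 mm long, 46 wide, 46 tall, red handle on top.
- coupler_socket (a point): Centre of the socket in the holder's head; at the ball's centre when fully home. 52 mm behind coupler_grip (-x), 1 mm lower, 24 mm above the underside; same axes. Square hole open below, 32 mm wide, 40 mm deep, for a 28 mm ball; any yaw on the ball will do.
- coupler_handle (a joint): Red-tipped handle on the head, rad: 0.5 to 0.6 raised (as at the start), 0 fully down, level, locked. Stays where left; 1 N moves it. Hinge along y, 30 mm above coupler_socket; reaches 84 mm from there to -x, red pad 22 mm wide on the last 42 mm. A press straight down 55 mm behind the socket (-x) meets the pad at every angle; locked, its top is 34.5 mm above coupler_socket.
- brass_ball (a point): Centre of the brass ball, 28 mm across, on the fixed post to use: 99 mm above the bench, 24 mm above the round aluminium plate (96 mm across) on which the holder's underside comes to rest. Neck under the ball 10 mm thick. z up.
- black_ball (a point): Centre of the black ball on the other fixed post, alike in all but the ball's colour; not to be used.
Not all that is in view belongs to the job. Of the things that look like the part that bears coupler_grip, the larger one is meant.

How it is judged:
By the outcome, as a careful person would: the job done as asked, in the order asked, and still so for the second after the job is handed in, with the robot touching nothing.
It also fails if it takes over 48 s, if anything falls off the work surface, if the arm or the gripper's body presses on something with over 40 N, if the wrist force passes 120 N, or if a joint passes its speed limit or range.

### The arm

A 7-joint arm with a two-finger parallel gripper is mounted at the origin on a cart in front of the work surface, level with it; the furniture and walls round the work are solid. World frame = base frame: x ahead of the robot, y to its left, z up, the work surface at z = 0. Lengths are in m, angles in rad, forces in N, time in s.
With the tool pointing down it reaches from about 0.425 to 0.925 m from the base axis. Payload 6.8 kg.
Tool frame: the origin (TCP) lies at the very end of the fingers, on their centre line; the grasp point (between the pads) lies 19 mm behind it; z points along the fingers, y is the direction in which the jaws open and shut (so a half turn about z gives the same grasp; the last joint's range is limited). The gripper opens to 85 mm and grips with 20 to 120 N. Pads are 22 mm wide; open, the fingers measure 114 mm over their backs; the gripper's body (76 mm by 85 mm) begins 54 mm behind the grasp point. The pads swing forward as they close: fully open they stand 13 mm farther back than shut.
Start: joints at [-1.42, 0.477, 0.022, 1.555, -0.011, 1.109, -0.083], TCP at [0.173, 0.653, 0.231] pointing down, gripper open.
Joint ranges: [-2.96, 2.96], [-0.34, 2.1], [-1.41, 1.46], [0.24, 2.44], [-1.37, 4.51], [0.17, 1.92], [-2.96, 2.96]. Speed limits (rad/s): [2.39, 2.39, 3.14, 3.14, 3.14, 3.14, 3.14].

### API

Orientations are given as a unit quaternion [w, x, y, z].
In Python, from station import bot gives the robot as it stands.
- The arm moves only by the tool move_arm, never from a script. Its argument "commands" is text: rows parted by semicolons, each of 7 numbers parted by spaces: the opening, from 0 (shut) to 1 (fully open), then the shift along the tool's x, y, z in cm, then the turn, a rotation vector about the tool's x, y, z in degrees. In form: gripper tx ty tz rx ry rz; .... A call has 1 to 12 rows; each row shifts and turns the commanded pose from where the row before left it, along the tool's axes as they then stand; what a row does not reach is not made up. A row lasts 1/12 s, in which the tool goes at most 41.7 mm and 7.16 degrees, less where a joint would pass 70% of its speed; a pose out of reach is approached as far as the arm can. A call with a gripper value outside its range is refused whole. The fingers move at their own pace and stop on an object; "force" is the grip in N (left out, the last holds). Time passes only in rows, so rows that do not move let the fingers close. It gives the time, the measured TCP pose, the force and the opening at its end, in the units of the state.
- bot.get_obs(): the state, without advancing time (a new reading comes with each control period).
- bot.read_camera(name): name is "scene" or "top" or "wrist"; returns a dict with "img" (400x640x3 uint8, red, green, blue), "K" (3x3 intrinsics, pixels), "distortion" ([k1, k2, p1, p2, k3] as OpenCV has them; the pictures are not rectified), "rvec" (rotation vector, rad) and "tvec" (3), from world to camera coordinates, as OpenCV has them; the wrist camera has in their place "hand_eye" (4x4, takes a point from camera to tool coordinates, whose origin is the TCP and whose axes are the flange's). Camera axes: x right, y down, z forward; pixel columns grow to the right and rows downward; lengths in m; the calibration is good to about 2 mm. A picture is of the moment at which its call begins: read the wrist's pose just before it. There is no depth.
- bot.hand_in(): hands the job in, once; it reports no verdict.
The state is a dict: "t": time; "q": joint angles; "joint_vel": joint speeds; "joint_torque": joint torques, N m; "eef_pos": TCP position; "tool_rot": TCP orientation; "contact_force": force on the tool from outside, world axes, zero at the start; "torque": the same for the moment, N m; "gripper_width": opening from 0.0 (shut) to 1.0 (fully open).
Only numpy, scipy, OpenCV 4.12 (cv2) and the standard library are available. Lean on these libraries where they do the work, as an engineer would, in place of code of your own. Each camera call takes 0.05 s, during which the arm holds its last target. There are 200 camera calls.

## Working session

There is one attempt and no reset: what is moved stays moved. The work goes in short steps, Python scripts to look and compute and a tool call to move; the robot and the scene stay as the last step left them, time stands still between calls to the robot, and variables do not carry over. Pictures are saved under pics/ and viewed, about 8 in all and at most 12, crops included, and the job is handed in when it is done.

Besides the shell and the picture viewer there is one more tool, called after ">>>" in YAML: its name, and indented under it one key for each argument. move_arm: Moves the arm, as the interface text tells. Its arguments: {"type":"object","properties":{"commands":{"type":"string"},"force":{"type":"number"}},"required":["commands"]}

```bash
ls; mkdir -p pics
cat > h.py <<'E'
import numpy as np, cv2, json
from station import bot
from scipy.spatial.transform import Rotation as R
def cam(n):
    o=bot.get_obs(); c=bot.read_camera(n); K=np.array(c['K'],float); D=np.array(c['distortion'],float)
    if n=='wrist':
        q=o['tool_rot']; T=np.eye(4); T[:3,:3]=R.from_quat([q[1],q[2],q[3],q[0]]).as_matrix(); T[:3,3]=o['eef_pos']
        M=T@np.array(c['hand_eye'])
    else:
        Rm=cv2.Rodrigues(np.array(c['rvec'],float))[0]; M=np.eye(4); M[:3,:3]=Rm.T; M[:3,3]=-Rm.T@np.array(c['tvec']).ravel()
    return c['img'],K,D,M
def ray(px,K,D,M):
    u=cv2.undistortPoints(np.array([[px]],float),K,D)[0,0]
    return M[:3,3],M[:3,:3]@np.array([u[0],u[1],1])
def onz(px,z,K,D,M):
    o,d=ray(px,K,D,M); return o+d*(z-o[2])/d[2]
def proj(P,K,D,M):
    W=np.linalg.inv(M); return cv2.projectPoints(np.array([P],float).reshape(-1,1,3),cv2.Rodrigues(W[:3,:3])[0],W[:3,3],K,D)[0].reshape(-1,2)
def save(n,im): cv2.imwrite('pics/'+n,im[:,:,::-1])
def load(n):
    d=np.load('pics/'+n+'.npz'); return d['i'],d['K'],d['D'],d['M']
def snap(n,f):
    i,K,D,M=cam(n); np.savez('pics/'+f+'.npz',i=i,K=K,D=D,M=M); save(f+'.png',i); return i,K,D,M
E
python3 - <<'E'
from h import *
a=snap('scene','s0'); b=snap('top','t0')
print(bot.get_obs()); print(a[3],b[3])
E
```

```text
pics
{'t': 0.1, 'q': array([-1.42009038,  0.47773076,  0.02234047,  1.55636421, -0.01148532,
        1.10931508, -0.08310383]), 'joint_vel': array([-0.00187136, -0.00287971,  0.00062603, -0.00325387, -0.00054669,
        0.00108643, -0.00080865]), 'joint_torque': array([ 4.79190086e-03, -5.97755420e+01,  1.61399625e+00, -2.81953919e+01,
        1.28504782e-02,  4.94391716e-03,  2.40213711e-05]), 'eef_pos': array([0.17262512, 0.65198745, 0.23040907]), 'tool_rot': array([-4.13221678e-05,  1.29029903e-01,  9.91640344e-01, -8.43573284e-04]), 'contact_force': array([-0.55150048, -0.15120607, -0.94223449]), 'torque': array([-0.00177741,  0.04649244, -0.07722006]), 'gripper_width': 1.0033362906509933}
[[ 0.78983792 -0.28818605  0.5413916  -0.31842397]
 [-0.61281353 -0.3351152   0.71565172 -1.13461097]
 [-0.02481229 -0.89702096 -0.441291    0.73562996]
 [ 0.          0.          0.          1.        ]] [[-2.56317372e-03 -9.84012703e-01  1.78079845e-01  2.09829905e-01]
 [-9.99869460e-01 -3.19015249e-04 -1.61542941e-02 -7.49656867e-02]
 [ 1.59528408e-02 -1.78098004e-01 -9.83883432e-01  1.51777887e+00]
 [ 0.00000000e+00  0.00000000e+00  0.00000000e+00  1.00000000e+00]]
```

View pics/s0.png

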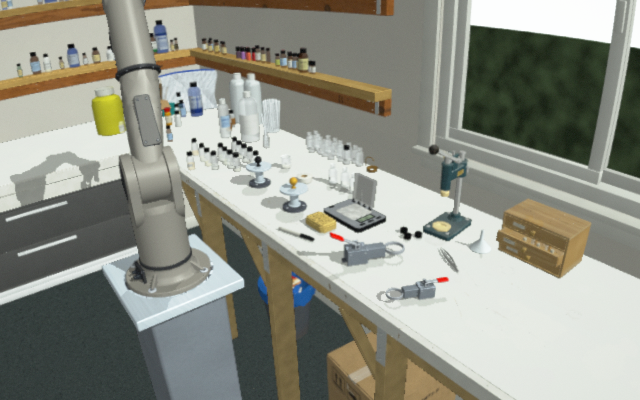

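View pics/t0.png

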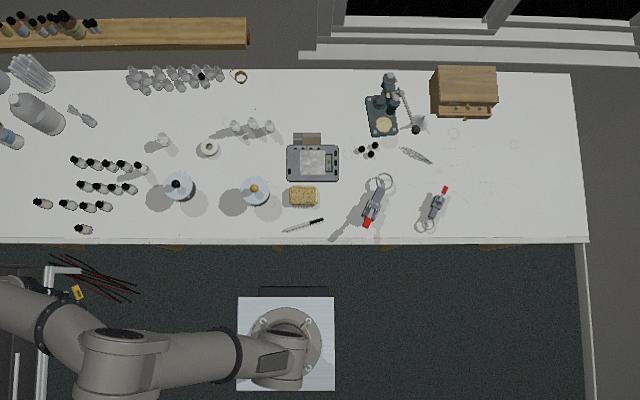

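The scene and top views agree. Lookalikes in the top view: holder A at (373,203), with its ring at (385,182) and red pad at (366,223), and holder B at (437,205), with its ring at (427,226). A looks larger. Posts: brass ball at (254,188), black ball at (176,184). Next I'll measure these and check the choice in a crop.

```bash
cat > m.py <<'E'
from h import *
i,K,D,M=load('t0')
h=cv2.cvtColor(i,cv2.COLOR_RGB2HSV)
def blobs(m,mn=8):
    n,l,s,c=cv2.connectedComponentsWithStats(m.astype(np.uint8)); return [(c[k].round(1),s[k]) for k in range(1,n) if s[k][4]>=mn]
red=((h[...,0]<6)|(h[...,0]>174))&(h[...,1]>150)&(h[...,2]>100)
red[:,:300]=0
for c,s in blobs(red): print('red',c,s,onz(c,.06,K,D,M).round(3))
br=(h[...,0]>10)&(h[...,0]<26)&(h[...,1]>130); br[:, :235]=0;br[:,275:]=0;br[:170]=0;br[210:]=0
for c,s in blobs(br): print('brass',c,s,onz(c,.099,K,D,M).round(3))
bk=(h[...,2]<70); bk[:,:165]=0;bk[:,188:]=0;bk[:170]=0;bk[200:]=0
for c,s in blobs(bk): print('black',c,s,onz(c,.099,K,D,M).round(3))
print('ringA',onz((385,182),.03,K,D,M).round(3),'ringB',onz((427,226),.03,K,D,M).round(3))
si,sK,sD,sM=load('s0')
h=cv2.cvtColor(si,cv2.COLOR_RGB2HSV)
br=(h[...,0]>10)&(h[...,0]<26)&(h[...,1]>130); br[:, :280]=0;br[:,305:]=0;br[:172]=0;br[195:]=0
for c,s in blobs(br): print('brass scene',c,s,onz(c,.099,sK,sD,sM).round(3))
a=cv2.resize(i[165:245,330:460],None,fx=6,fy=6,interpolation=cv2.INTER_CUBIC)
save('c0.png',a)
E
python3 m.py
```

```text
red [444.5 189.4] [442 186   6   8  27] [ 0.5  -0.53  0.06]
red [366.5 222.1] [362 217  10  11  66] [ 0.39  -0.265  0.06 ]
brass [253.8 188. ] [251 185   7   7  42] [0.496 0.1   0.099]
black [175.5 183.8] [172 180   8   8  53] [0.51  0.354 0.099]
ringA [ 0.531 -0.336  0.03 ] ringB [ 0.38  -0.473  0.03 ]
brass scene [293.1 181.4] [290 178   7  10  43] [0.496 0.098 0.099]
```

View pics/c0.png

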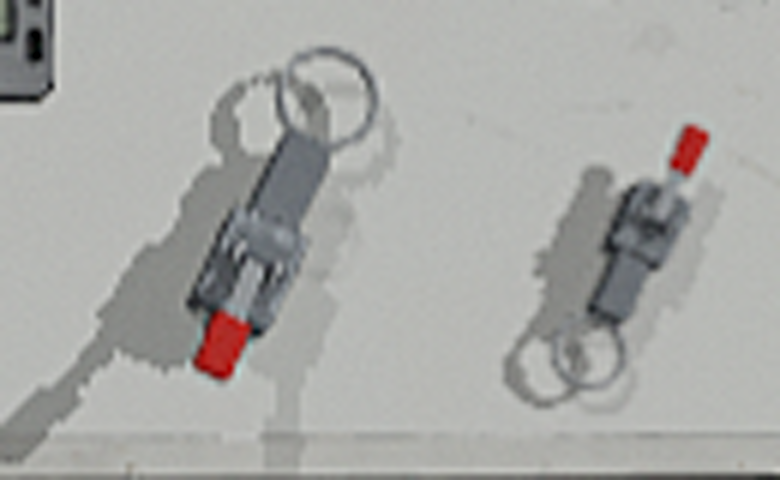

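Crop: A, the left holder with the big red pad, is clearly the larger one, so A is the target. Ring centre is at about (384.5,181.3) and the waist at about (378.7,195.5).

```bash
cat >> h.py <<'E'
def tool():
    o=bot.get_obs(); q=o['tool_rot']; return o['eef_pos'],R.from_quat([q[1],q[2],q[3],q[0]]).as_matrix()
def togo(P,yaw=None):
    "shift in tool axes (cm) to P; turn about tool z (deg) so tool y lies along yaw_holder+90 (mod 180); also down-tilt fix"
    p,r=tool(); print('at',p.round(4),'shift cm',(r.T@(np.array(P)-p)*100).round(2))
    print('tooly deg',np.degrees(np.arctan2(r[1,1],r[0,1])).round(2),'z',r[:,2].round(4))
    if yaw is not None:
        d=np.degrees(np.arctan2(r[1,1],r[0,1]))-(yaw+90); print('turn rz',(d+90)%180-90)
E
python3 - <<'E'
from h import *
i,K,D,M=load('t0')
pad=onz((366.5,222.1),.087,K,D,M);ring=onz((384.5,181.3),.03,K,D,M);w=onz((378.7,195.5),.042,K,D,M)
d=ring-pad; yaw=np.arctan2(d[1],d[0]); u=np.array([np.cos(yaw),np.sin(yaw),0])
print(pad,ring,w,np.linalg.norm(d[:2]),np.degrees(yaw), ring-.059*u)
for P in [(.45,.38,.23),(.52,.0,.23),(.48,-.30,.19)]: togo(P,np.degrees(yaw))
c=bot.read_camera('wrist'); print(np.round(c['hand_eye'],3),c['K'][0])
E
```

```text
[ 0.38683441 -0.26184326  0.087     ] [ 0.53332072 -0.33388638  0.03      ] [ 0.48201543 -0.3107683   0.042     ] 0.16324352984801505 -26.188322846246407 [ 0.48037717 -0.30784832  0.03      ]
at [0.1726 0.652  0.2304] shift cm [-33.77 -19.19   0.08]
tooly deg 75.17 z [-3.0e-04 -1.7e-03 -1.0e+00]
turn rz 11.361235562568382
at [0.1726 0.652  0.2304] shift cm [-50.27 -54.14   0.14]
tooly deg 75.17 z [-3.0e-04 -1.7e-03 -1.0e+00]
turn rz 11.361235562568382
at [0.1726 0.652  0.2304] shift cm [-54.08 -84.16   4.19]
tooly deg 75.17 z [-3.0e-04 -1.7e-03 -1.0e+00]
turn rz 11.361235562568382
[[ 0.001 -0.947 -0.321  0.081]
 [ 1.     0.001  0.    -0.001]
 [ 0.    -0.321  0.947 -0.143]
 [ 0.     0.     0.     1.   ]] [292.15062013   0.         320.66623663]
```

>>> move_arm:
  commands: "1 -3.38 -1.92 0 0 0 0;1 -3.38 -1.92 0 0 0 0;1 -3.38 -1.92 0 0 0 0;1 -3.38 -1.92 0 0 0 0;1 -3.38 -1.92 0 0 0 0;1 -3.38 -1.92 0 0 0 0;1 -3.38 -1.92 0 0 0 0;1 -3.38 -1.92 0 0 0 0;1 -3.38 -1.92 0 0 0 0;1 -3.38 -1.92 0 0 0 0;1 -1.65 -3.5 0 0 0 0;1 -1.65 -3.5 0 0 0 0"

```text
t: 1.15
eef_pos: [0.4655, 0.3024, 0.2309]
tool_rot: [0.0, 0.13, 0.992, -0.0]
contact_force: [0.9, -0.3, 0.3]
gripper_width: 1.003
```

>>> move_arm:
  commands: "1 -1.65 -3.5 0 0 0 0;1 -1.65 -3.5 0 0 0 0;1 -1.65 -3.5 0 0 0 0;1 -1.65 -3.5 0 0 0 0;1 -1.65 -3.5 0 0 0 0;1 -1.65 -3.5 0 0 0 0;1 -1.65 -3.5 0 0 0 0;1 -1.65 -3.5 0 0 0 0;1 -0.48 -3.75 0.5 0 0 0;1 -0.48 -3.75 0.5 0 0 0;1 -0.48 -3.75 0.5 0 0 0;1 -0.48 -3.75 0.5 0 0 0"

```text
t: 2.15
eef_pos: [0.4998, -0.1517, 0.211]
tool_rot: [-0.0, 0.129, 0.992, 0.0]
contact_force: [0.0, 0.1, -0.7]
gripper_width: 1.001
```

>>> move_arm:
  commands: "1 -0.48 -3.75 0.5 0 0 0;1 -0.48 -3.75 0.5 0 0 0;1 -0.48 -3.75 0.5 0 0 0;1 -0.48 -3.75 0.5 0 0 0;1 0 0 0 0 0 5.7;1 0 0 0 0 0 5.7;1 0 0 0 0 0 0;1 0 0 0 0 0 0"

```text
t: 2.82
eef_pos: [0.4806, -0.2997, 0.191]
tool_rot: [-0.0, 0.225, 0.974, 0.0]
contact_force: [-0.3, 1.1, -0.1]
gripper_width: 1.001
```

Run:
```python
from h import *
snap('wrist','w0'); togo((.48,-.308,.01),-26.2); print(bot.get_obs()['t'],bot.get_obs()['q'].round(2))
```

```text
at [ 0.4808 -0.2994  0.1911] shift cm [-0.32 -0.81 18.11]
tooly deg 64.0 z [-3.e-04  3.e-04 -1.e+00]
turn rz 0.2012302765568279
2.8667 [ 0.05  0.37  0.51  1.89 -0.22  0.94  1.77]
```

View pics/w0.png

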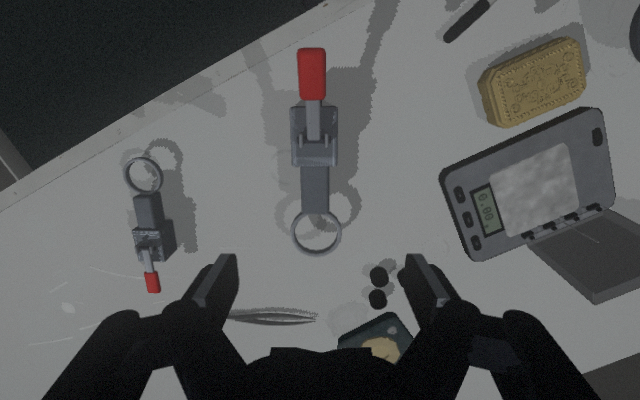

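Wrist view: holder A is upright with its ring at (316,232), waist about x 302–329 at row 185, and red pad at (312,75). The gripper is roughly aligned with it.

Run:
```python
from h import *
i,K,D,M=load('w0')
h=cv2.cvtColor(i,cv2.COLOR_RGB2HSV)
for r in (175,182,190,200): print(r,h[r,294:338,2].tolist())
print('col316',i[140:262,316].mean(1).astype(int).tolist())
print('row232',i[232,284:350].mean(1).astype(int).tolist())
for z in (.02,.025,.03,.04): print(z,'ring',onz((316.5,232),z,K,D,M)[:2].round(4),'w',np.linalg.norm((onz((291,232),z,K,D,M)-onz((342,232),z,K,D,M))[:2]).round(4))
red=((h[...,0]<6)|(h[...,0]>174))&(h[...,1]>150)&(h[...,2]>80); red[:,:260]=0
ys,xs=np.nonzero(red); print('pad',xs.mean(),ys.mean(),ys.min(),ys.max(),onz((xs.mean(),ys.mean()),.087,K,D,M))
```

```text
175 [122, 120, 121, 120, 122, 120, 97, 84, 81, 85, 84, 88, 85, 85, 84, 85, 88, 86, 87, 83, 85, 88, 88, 88, 85, 86, 82, 84, 86, 83, 86, 84, 78, 70, 60, 81, 96, 97, 98, 98, 100, 95, 98, 99]
182 [120, 121, 121, 120, 124, 120, 98, 82, 81, 86, 87, 87, 85, 86, 87, 85, 85, 85, 84, 84, 88, 84, 86, 80, 87, 84, 84, 83, 84, 86, 82, 84, 72, 70, 59, 82, 94, 97, 101, 98, 95, 99, 100, 98]
190 [118, 117, 124, 122, 120, 119, 112, 86, 77, 81, 87, 83, 85, 86, 86, 87, 82, 87, 86, 87, 84, 83, 84, 84, 82, 83, 86, 80, 83, 83, 80, 80, 79, 67, 65, 83, 95, 98, 93, 97, 100, 98, 100, 97]
200 [129, 129, 130, 130, 132, 134, 136, 97, 83, 82, 81, 83, 84, 84, 89, 87, 88, 84, 84, 84, 86, 84, 83, 84, 83, 83, 85, 84, 83, 86, 83, 83, 79, 70, 60, 108, 131, 134, 134, 135, 135, 133, 135, 135]
col316 [77, 59, 53, 70, 78, 77, 80, 78, 81, 77, 79, 81, 80, 79, 78, 75, 82, 90, 99, 99, 100, 93, 87, 85, 93, 92, 80, 78, 81, 80, 80, 80, 80, 82, 78, 83, 81, 81, 79, 76, 79, 78, 81, 81, 80, 78, 81, 79, 80, 77, 78, 80, 81, 80, 79, 81, 80, 83, 80, 79, 79, 77, 81, 79, 80, 82, 80, 79, 77, 79, 79, 76, 81, 83, 93, 100, 99, 95, 96, 97, 97, 96, 98, 93, 84, 83, 88, 109, 119, 119, 117, 120, 120, 120, 118, 118, 128, 135, 133, 134, 135, 134, 134, 136, 134, 133, 132, 135, 131, 123, 90, 59, 57, 65, 89, 101, 111, 126, 138, 134, 136, 137]
row232 [128, 122, 119, 121, 118, 121, 118, 111, 101, 102, 76, 124, 136, 133, 133, 134, 135, 136, 132, 136, 134, 133, 121, 119, 121, 119, 120, 118, 119, 120, 119, 117, 120, 119, 117, 120, 128, 129, 127, 132, 120, 116, 132, 122, 120, 122, 119, 133, 122, 117, 132, 123, 133, 110, 109, 106, 100, 104, 129, 134, 134, 134, 134, 135, 135, 132]
0.02 ring [ 0.5397 -0.3348] w 0.0603
0.025 ring [ 0.5376 -0.3337] w 0.0593
0.03 ring [ 0.5354 -0.3326] w 0.0584
0.04 ring [ 0.5312 -0.3304] w 0.0564
pad 311.03911980440097 73.55827220863895 48 99 [ 0.38709199 -0.26334844  0.087     ]
```

Run:
```python
from h import *
i,K,D,M=load('w0')
f=lambda c,r,z:onz((c,r),z,K,D,M)[:2].round(4)
for z in (.042,.044):
  for r,l,rr in ((175,299.8,326),(200,300.8,327)): print(z,r,f(l,r,z),f(rr,r,z),f((l+rr)/2,r,z),np.linalg.norm(f(l,r,z)-f(rr,r,z)))
  print('head front',f(313.5,165.7,z),'ring end',f(314,213.7,z))
p=f(311,73.6,.087)
for z in (.025,.03,.035,.04):
  r=f(316.5,232,z); d=r-p; print(z,np.linalg.norm(d),np.degrees(np.arctan2(d[1],d[0])), r-.059*d/np.linalg.norm(d))
```

```text
0.042 175 [ 0.465  -0.3168] [ 0.4768 -0.2926] [ 0.4709 -0.3047] 0.026923595599399414
0.042 200 [ 0.4897 -0.3284] [ 0.5018 -0.3034] [ 0.4958 -0.3159] 0.027774268667239487
head front [ 0.4625 -0.2998] ring end [ 0.5098 -0.3227]
0.044 175 [ 0.4646 -0.3165] [ 0.4764 -0.2924] [ 0.4705 -0.3044] 0.0268337474088134
0.044 200 [ 0.4891 -0.3279] [ 0.5012 -0.3032] [ 0.4952 -0.3156] 0.027504545078950133
head front [ 0.4621 -0.2996] ring end [ 0.5091 -0.3223]
0.025 0.16610942176770102 -25.037731337056563 [ 0.48414427 -0.30873031]
0.03 0.1636506339737185 -25.014778384169382 [ 0.48193427 -0.30765173]
0.035 0.16128251610140512 -24.976116625758856 [ 0.47981745 -0.30658781]
0.04 0.15891447385307608 -24.93630262298075 [ 0.47770015 -0.30552498]
```

>>> move_arm:
  commands: "1 -0.6 -0.8 1 0 0 -1;1 0 0 3 0 0 0;1 0 0 4 0 0 0;1 0 0 4 0 0 0;1 0 0 3 0 0 0;1 0 0 2 0 0 0;1 0 0 1.1 0 0 0;1 0 0 0 0 0 0;1 0 0 0 0 0 0"

```text
t: 3.62
eef_pos: [0.4829, -0.3097, 0.0107]
tool_rot: [0.0, 0.218, 0.976, 0.0]
contact_force: [0.5, -0.6, 0.3]
gripper_width: 0.997
```

>>> move_arm:
  commands: "0 0 0 0 0 0 0;0 0 0 0 0 0 0;0 0 0 0 0 0 0;0 0 0 0 0 0 0;0 0 0 0 0 0 0;0 0 0 0 0 0 0;0 0 0 0 0 0 0;0 0 0 0 0 0 0;0 0 0 0 0 0 0;0 0 0 0 0 0 0"
  force: 60

```text
t: 4.45
eef_pos: [0.4832, -0.3098, 0.0112]
tool_rot: [0.001, 0.218, 0.976, 0.0]
contact_force: [-0.3, 1.6, 7.2]
gripper_width: 0.339
```

Run:
```python
from h import *
snap('wrist','w1'); togo((.483,-.309,.01),-25); print(bot.get_obs()['gripper_width'])
```

```text
at [ 0.4832 -0.3098  0.0112] shift cm [0.05 0.07 0.12]
tooly deg 64.79 z [ 0.0014  0.     -1.    ]
turn rz -0.2077476207857103
0.3419023464240671
```

View pics/w1.png

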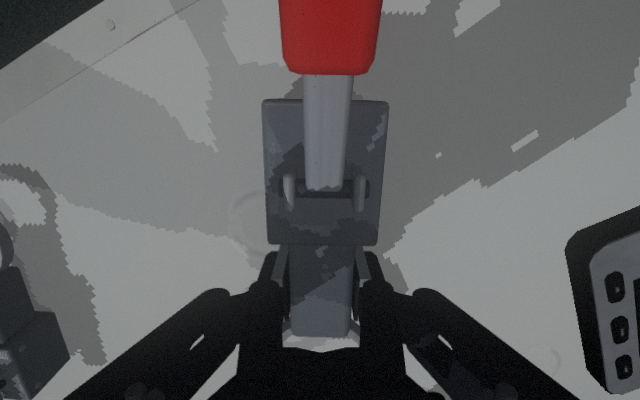

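The waist is held at opening 0.34, about 29 mm. The head shows between rows 100 (back) and 245 (front), cols about 263–389, with the handle still raised. I'll locate the head in the tool frame.

Run:
```python
from h import *
i,K,D,M=load('w1'); p,r=tool()
t=lambda c,rw,z:((r.T@(onz((c,rw),z,K,D,M)-p))*1000).round(1)
for z in (.044,.046): print(z,'back',t(264,100,z),t(388.5,101,z),'front',t(268,244.5,z),t(379,244.5,z),'waist front',t(323,337,.042))
print('hinge rod row188',t(325,188,.054))
g=i.mean(2); print(g[90:110,300].astype(int).tolist(),g[235:255,300].astype(int).tolist(),g[150,255:275].astype(int).tolist(),g[150,375:400].astype(int).tolist())
```

```text
0.044 back [ 80.8 -21.1 -32.9] [ 80.5  23.5 -32.9] front [ 23.  -22.9 -32.8] [ 23.   23.8 -32.8] waist front [-28.6   0.4 -30.7]
0.046 back [ 80.8 -20.7 -34.9] [ 80.5  23.1 -34.9] front [ 24.  -22.5 -34.8] [ 24.1  23.3 -34.8] waist front [-28.6   0.4 -30.7]
hinge rod row188 [ 50.9   0.8 -42.8]
[89, 88, 88, 87, 87, 89, 90, 90, 85, 52, 52, 60, 66, 75, 78, 88, 76, 78, 77, 76] [48, 52, 50, 48, 52, 47, 49, 54, 49, 46, 53, 52, 51, 52, 52, 47, 51, 53, 49, 50] [129, 128, 127, 129, 132, 129, 126, 129, 92, 82, 83, 81, 84, 84, 95, 98, 95, 94, 93, 96] [62, 63, 63, 64, 65, 62, 65, 62, 62, 60, 75, 102, 104, 101, 105, 104, 99, 105, 103, 103, 106, 105, 104, 103, 102]
```

>>> move_arm:
  commands: "0 0 0 -1 0 0 0;0 0 0 -2 0 0 0;0 0 0 -3 0 0 0;0 0 0 -3 0 0 0;0 0 0 -3 0 0 0;0 0 0 -3 0 0 0;0 0 0 -3 0 0 0;0 0.6 1.5 0 0 0 0;0 1.2 3 0 0 0 0;0 1.3 3.5 0 0 0 0;0 1.3 3.5 0 0 0 0;0 1.3 3.5 0 0 0 0"

```text
t: 5.5
eef_pos: [0.4939, -0.1484, 0.1905]
tool_rot: [-0.0, 0.219, 0.976, 0.0]
contact_force: [0.8, 0.6, -3.9]
gripper_width: 0.343
```

>>> move_arm:
  commands: "0 1.3 3.5 0 0 0 0;0 1.3 3.5 0 0 0 0;0 1.3 3.5 0 0 0 0;0 1 2.5 0 0 0 0;0 0.5 1.5 0 0 0 0;0 0 0 0 0 0 0;0 0 0 0 0 0 0;0 0 0 0 0 0 0"

```text
t: 6.17
eef_pos: [0.5072, 0.0032, 0.1903]
tool_rot: [-0.0, 0.219, 0.976, -0.0]
contact_force: [-0.6, -0.7, -3.7]
gripper_width: 0.342
```

Run:
```python
from h import *
snap('wrist','w2'); togo((.5423,.0763,.17),-25); print(bot.get_obs()['gripper_width'],bot.get_obs()['contact_force'])
```

```text
at [0.5073 0.0028 0.1903] shift cm [-0.01  8.14  2.03]
tooly deg 64.65 z [-4.e-04 -7.e-04 -1.e+00]
turn rz -0.3487141518870942
0.3418512647417259 [ 0.65923778 -0.04017527 -2.98778528]
```

View pics/w2.png

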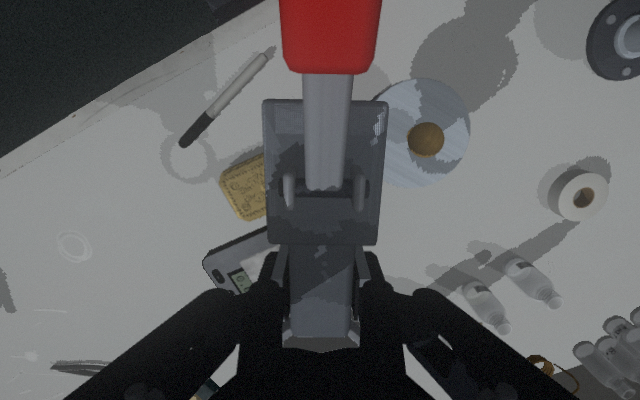

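The holder looks the same in the image as before the lift, so it hasn't slipped. The brass ball shows at about (426,139) on its plate.

Run:
```python
from h import *
i,K,D,M=load('w2'); p,r=tool(); h=cv2.cvtColor(i,cv2.COLOR_RGB2HSV)
m=((h[...,1]>110)).astype(np.uint8); m[:,:400]=0;m[:,450:]=0;m[:110]=0;m[170:]=0
c=max(cv2.findContours(m,0,2)[0],key=cv2.contourArea); cc,rr=cv2.minEnclosingCircle(c); print(cc,rr,cv2.contourArea(c))
P=onz(cc,.099,K,D,M); print(P, 'in tool mm',r.T@(P-p)*1000)
# plate outline check
tc=load('t0'); print('top est',(.496,.1), 'reproj of P in top',proj(P,*tc[1:]))
s=np.array([51.5,.8,0]); print('shift mm',(r.T@(P-p)*1000-s).round(1))
```

```text
(408.5, 132.5) 0.7072067856788635 0.5
[0.48591769 0.08898556 0.099     ] in tool mm [56.23707402 68.80483798 91.27146532]
top est (0.496, 0.1) reproj of P in top [[257.26347874 191.04108139]]
shift mm [ 4.7 68.  91.3]
```

Run:
```python
from h import *
i,K,D,M=load('w2'); p,r=tool(); h=cv2.cvtColor(i,cv2.COLOR_RGB2HSV)
print(h[139,400:450:4].tolist())
m=((h[...,1]>60)&(h[...,0]>8)&(h[...,0]<30)).astype(np.uint8); m[:,:395]=0;m[:,460:]=0;m[:110]=0;m[170:]=0
c=max(cv2.findContours(m,0,2)[0],key=cv2.contourArea); e=cv2.fitEllipse(c); print(e,cv2.boundingRect(c))
P=onz(e[0],.099,K,D,M); print(P.round(4),'reproj in top',proj(P,*load('t0')[1:]),'scene',proj(P,*load('s0')[1:]))
print('shift mm',(r.T@(P-p)*1000-np.array([51.5,.8,0])).round(1))
```

```text
[[103, 24, 128], [104, 26, 129], [12, 64, 60], [17, 77, 66], [19, 83, 74], [20, 102, 75], [20, 93, 85], [19, 99, 95], [19, 102, 90], [18, 97, 95], [20, 99, 90], [42, 11, 113], [101, 28, 145]]
((425.41180419921875, 139.3440704345703), (33.86551284790039, 35.76033020019531), 67.26469421386719) (407, 123, 37, 35)
[0.4967 0.0994 0.099 ] reproj in top [[254.0888013  187.75079842]] scene [[293.10759314 181.16066312]]
shift mm [-0.5 82.1 91.3]
```

>>> move_arm:
  commands: "0 0 2 0 0 0 0;0 0 3 0 0 0 0;0 0 2.2 0 0 0 0;0 0 1 0 0 0 0;0 0 0 2.5 0 0 0;0 0 0 2.5 0 0 0;0 0 0 0.8 0 0 0;0 0 0 0 0 0 0;0 0 0 0 0 0 0"

```text
t: 6.97
eef_pos: [0.5427, 0.0773, 0.1326]
tool_rot: [-0.0, 0.219, 0.976, -0.0]
contact_force: [0.1, -0.0, -2.4]
gripper_width: 0.342
```

Run:
```python
from h import *
P=np.array([.4967,.0994]); p,r=tool(); print(((P-(p+r@[.0515,.0008,.0])[:2])*1000).round(1), 'dxy world mm'); togo((.5423,.0763,.0862),-25)
i,K,D,M=snap('scene','s1'); a=cv2.resize(i[120:240,230:390],None,fx=5,fy=5,interpolation=cv2.INTER_CUBIC); save('s1c.png',a)
```

```text
[ 0.2 -0.6] dxy world mm
at [0.5427 0.0773 0.1326] shift cm [-0.01 -0.1   4.64]
tooly deg 64.67 z [-6.e-04 -7.e-04 -1.e+00]
turn rz -0.33138047840512286
```

View pics/s1c.png

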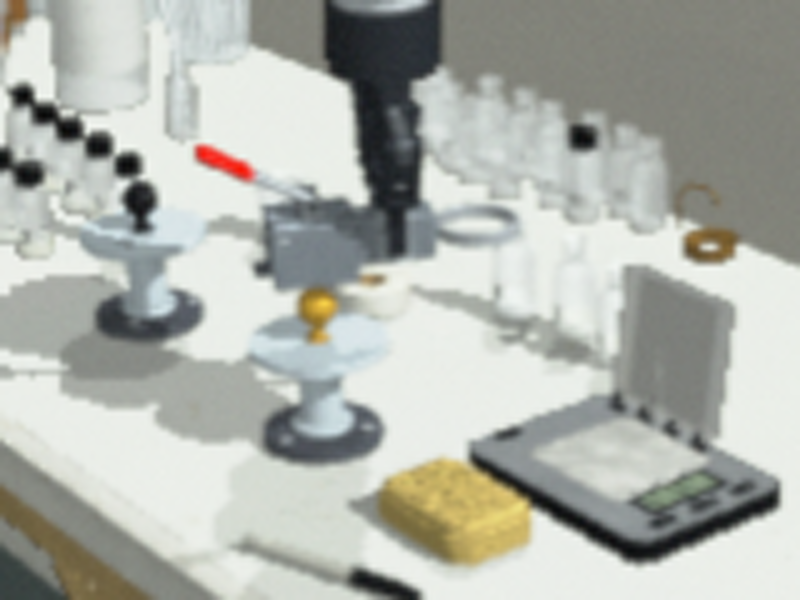

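The holder hangs level above the brass ball at crop (318,308), with the handle raised. I'll lower it in gentle steps.

>>> move_arm:
  commands: "0 0 -0.05 0.6 0 0 0;0 0 0 0.6 0 0 0;0 0 0 0.6 0 0 0;0 0 0 0.5 0 0 0;0 0 0 0 0 0 0"

```text
t: 7.43
eef_pos: [0.5417, 0.078, 0.1081]
tool_rot: [-0.001, 0.218, 0.976, -0.0]
contact_force: [0.3, 0.1, -2.7]
gripper_width: 0.339
```

>>> move_arm:
  commands: "0 0 0 0.6 0 0 0;0 0 0 0.6 0 0 0;0 0 0 0.5 0 0 0;0 0 0 0 0 0 0"

```text
t: 7.77
eef_pos: [0.5417, 0.078, 0.091]
tool_rot: [-0.001, 0.218, 0.976, -0.0]
contact_force: [-0.4, 0.1, -3.5]
gripper_width: 0.345
```

>>> move_arm:
  commands: "0 0 0 0.3 0 0 0;0 0 0 0.2 0 0 0;0 0 0 0 0 0 0"

```text
t: 8.02
eef_pos: [0.5424, 0.0781, 0.087]
tool_rot: [-0.0, 0.218, 0.976, -0.0]
contact_force: [-0.5, -0.6, -3.0]
gripper_width: 0.342
```

>>> move_arm:
  commands: "0 0 0 0.1 0 0 0;0 0 0 0 0 0 0"

```text
t: 8.18
eef_pos: [0.5427, 0.0781, 0.0864]
tool_rot: [0.0, 0.218, 0.976, 0.0]
contact_force: [-0.5, 0.4, -3.5]
gripper_width: 0.342
```

>>> move_arm:
  commands: "0 0 0 0.1 0 0 0;0 0 0 0.1 0 0 0;0 0 0 0 0 0 0"

```text
t: 8.43
eef_pos: [0.5433, 0.0781, 0.0859]
tool_rot: [0.0, 0.219, 0.976, 0.001]
contact_force: [-3.3, 0.2, 11.4]
gripper_width: 0.342
```

Contact of about 14 N at the expected height, so it's seated. Releasing and rising.

>>> move_arm:
  commands: "0 0 0 -0.1 0 0 0;1 0 0 0 0 0 0;1 0 0 0 0 0 0;1 0 0 0 0 0 0;1 0 0 0 0 0 0;1 0 0 0 0 0 0;1 0 0 0 0 0 0;1 0 0 0 0 0 0"

```text
t: 9.1
eef_pos: [0.5425, 0.0781, 0.0853]
tool_rot: [-0.0, 0.218, 0.976, 0.0]
contact_force: [-0.2, 0.2, -0.6]
gripper_width: 1.001
```

>>> move_arm:
  commands: "1 0 0 -1 0 0 0;1 0 0 -3 0 0 0;1 0 0 -4 0 0 0;1 0 0 -4 0 0 0;0 0 0 -1 0 0 0;0 0 0 0 0 0 0;0 0 0 0 0 0 0;0 0 0 0 0 0 0"

```text
t: 9.77
eef_pos: [0.5415, 0.0781, 0.2142]
tool_rot: [-0.001, 0.218, 0.976, -0.0]
contact_force: [0.3, 0.8, 0.1]
gripper_width: 0.455
```

Run:
```python
from h import *
i,K,D,M=snap('scene','s2'); a=cv2.resize(i[130:230,230:350],None,fx=5,fy=5,interpolation=cv2.INTER_CUBIC)
j=snap('wrist','w3')[0]; save('v3.png',np.hstack([cv2.resize(a,(400,333)),cv2.resize(j,(400,250),interpolation=cv2.INTER_AREA)[:250].copy() if 0 else np.vstack([cv2.resize(j,(400,250)),np.zeros((83,400,3),np.uint8)])]))
p,r=tool(); s=np.array([.4967,.0994]); u=np.array([np.cos(np.radians(-25.2)),np.sin(np.radians(-25.2))])
print(s-.055*u); togo([*(s-.055*u),.1335],-25)
```

```text
[0.44693451 0.12281786]
at [0.5415 0.0779 0.2137] shift cm [10.45  0.05  8.05]
tooly deg 64.77 z [-0.0029 -0.001  -1.    ]
turn rz -0.22942043174916193
```

View pics/v3.png

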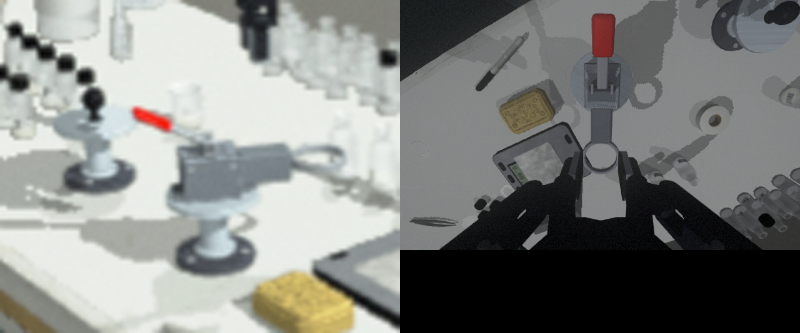

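Scene crop: the holder sits level on the brass post's plate with its handle still raised. The wrist view agrees. Moving above the pad.

>>> move_arm:
  commands: "0 2 0 0 0 0 0;0 3.2 0 0 0 0 0;0 3.2 0 0 0 0 0;0 2.05 0 0 0 0 0;0 0 0 0 0 0 0;0 0 0 1.5 0 0 0;0 0 0 1.5 0 0 0;0 0 0 0 0 0 0"

```text
t: 10.53
eef_pos: [0.4463, 0.1217, 0.1825]
tool_rot: [-0.002, 0.218, 0.976, -0.002]
contact_force: [-0.3, 0.3, 0.9]
gripper_width: -0.003
```

>>> move_arm:
  commands: "0 0 0 0.6 0 0 0;0 0 0 0.6 0 0 0;0 0 0 0.6 0 0 0;0 0 0 0.6 0 0 0;0 0 0 0.6 0 0 0;0 0 0 0.6 0 0 0;0 0 0 0.6 0 0 0;0 0 0 0 0 0 0"

```text
t: 11.2
eef_pos: [0.4473, 0.1224, 0.1421]
tool_rot: [-0.001, 0.218, 0.976, -0.001]
contact_force: [0.5, -0.3, 0.7]
gripper_width: 0.003
```

Run:
```python
from h import *
togo([.4469,.1228,.1335],-25); print(bot.get_obs()['contact_force'],bot.get_obs()['gripper_width'])
```

```text
at [0.4473 0.1224 0.1421] shift cm [0.06 0.02 0.86]
tooly deg 64.78 z [-1.5e-03 -9.0e-04 -1.0e+00]
turn rz -0.22176224804844935
[ 0.53459184 -0.32179375  0.73222031] 0.002520332377688218
```

>>> move_arm:
  commands: "0 0 0 0.3 0 0 0;0 0 0 0.3 0 0 0;0 0 0 0.2 0 0 0;0 0 0 0.1 0 0 0;0 0 0 0 0 0 0"

```text
t: 11.62
eef_pos: [0.448, 0.1226, 0.1341]
tool_rot: [-0.0, 0.218, 0.976, -0.0]
contact_force: [0.2, 0.2, 0.6]
gripper_width: 0.003
```

>>> move_arm:
  commands: "0 0 0 0.1 0 0 0;0 0 0 0 0 0 0"

```text
t: 11.78
eef_pos: [0.4481, 0.1227, 0.1335]
tool_rot: [0.0, 0.218, 0.976, 0.0]
contact_force: [-1.4, -0.4, 2.9]
gripper_width: 0.003
```

>>> move_arm:
  commands: "0 0 0 0.1 0 0 0;0 0 0 0.1 0 0 0;0 0 0 0 0 0 0"

```text
t: 12.03
eef_pos: [0.4477, 0.1232, 0.1327]
tool_rot: [-0.001, 0.218, 0.976, 0.001]
contact_force: [-7.8, -0.2, 21.7]
gripper_width: -0.0
```

A hard stop of 22 N at the locked height. Lifting away and checking.

>>> move_arm:
  commands: "0 0 0 -0.5 0 0 0;0 0 0 -2 0 0 0;0 0 0 -4 0 0 0;0 0 0 -4 0 0 0;0 0 0 -2 0 0 0;0 -1 -3 0 0 0 0;0 -1 -4 0 0 0 0;0 -1 -4 0 0 0 0;0 0 0 0 0 0 0;0 0 0 0 0 0 0;0 0 0 0 0 0 0"

```text
t: 12.95
eef_pos: [0.4284, 0.0107, 0.2564]
tool_rot: [0.0, 0.219, 0.976, 0.0]
contact_force: [0.5, 0.8, 0.4]
gripper_width: 0.001
```

Run:
```python
from h import *
i=snap('scene','s3')[0]; a=cv2.resize(i[130:230,230:350],(400,333),interpolation=cv2.INTER_CUBIC)
j=snap('top','t3')[0]; b=cv2.resize(j[140:230,200:308],(400,333),interpolation=cv2.INTER_CUBIC)
save('v4.png',np.hstack([a,b])); print(bot.get_obs()['contact_force'])
```

```text
[-0.00573593 -0.00776387  0.34582199]
```

View pics/v4.png

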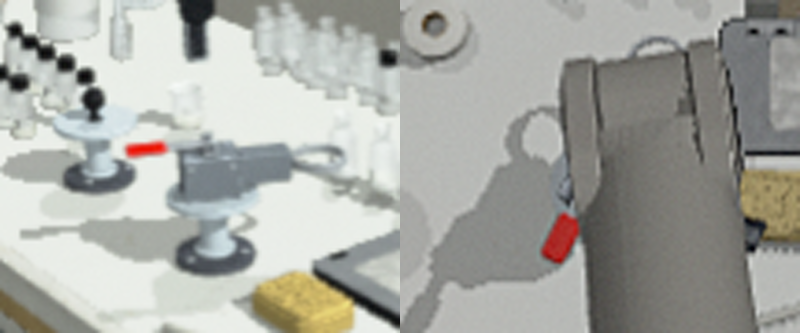

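The handle is level, the holder sits flat on the brass post, the black post is free, and the arm is clear. Handing in.

```bash
python3 -c "
from station import bot
print(bot.hand_in())"
```

```text
the job is handed in; nothing more can be done
None
```

I mounted the larger grey funnel holder on the post with the brass ball, pressed its red handle fully down, and handed the job in. The arm's clock read about 13 s at the last check.

- **Seating:** I lowered the holder with its handle raised. It met the plate with about 14 N, with the tool at 85.9 mm against an expected 86.2 mm. After I let go, the scene picture showed it level on the plate with the handle still raised.
- **Locking:** I pressed the handle to a hard stop of about 22 N. The tool was then at 132.7 mm, against an expected 133.5 mm for the locked handle.
- **Final check:** The last scene picture shows the handle level, the holder flat on the plate and the black-ball post free. The arm was well clear, with no force on the tool. In the last top view the arm hides most of the holder, so the final check rests mainly on the scene camera.

No checks failed. One early attempt to find the ball in the wrist picture used a bad colour mask. I redid it, and the new position agreed with the top and scene cameras to within a pixel.

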